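# Shim the rocking bench gauge

## Task

The bench thickness gauge rocks because the foot under its rusty, seized levelling screw hangs clear of the bench. Slide the yellow wedge shim along the bench, thin end first, under that foot until it is just snug and the gauge stands level and steady, then press down firmly on the head of the rusty screw to check that it no longer rocks, and leave the shim in place. Only push: do not lift the shim or the gauge, do not shift the gauge along the bench, and leave everything else where it is.

Things in the scene. Friction and masses are not known exactly. Their poses are not given: they have to be found in the camera images.
- gauge: bench thickness gauge, loose, about 4 kg: grey-green cast base 200 x 150 mm, top 58 mm above the bench; column at the back; dial on an arm. Origin: bench level under the base centre; x from dial side (front) to column (back), y its left, z up. Four domed rubber feet (radius 14 mm) on screws through round lugs (44 mm wide, 32 to 46 mm up) at x = +-95, y = +-105 mm; the front left one hangs clear
- column_top (a point): top of the gauge's steel column, 325 mm above the bench, its tallest part. Column, arm and dial stay within 35 mm of the gauge's middle plane (y = 0 in its frame); beside them nothing of the gauge is higher than 80 mm
- seized_foot (a joint): how far the seized screw is screwed up out of its lug, in m: the gap between its rubber foot and the bench while the gauge stands level (0.005 to 0.010). It is rusted fast and never moves
- foot_under (a point): lowest point of the hanging rubber foot, on the screw's axis
- screw_top (a point): centre of the top of the rusty screw head, a round brown head 25 mm across, 12 mm high, straight above foot_under, 62 mm above it; the other three heads are steel. While the foot hangs clear, 3 to 4.5 N down on this head rocks the gauge until the foot meets the bench; let go, it rocks back to level. For the check press with about 10 N (over 5 N, held for over a quarter of a second)
- shim: yellow plastic wedge shim, loose, 75 g, 120 x 50 mm, lying flat. Origin: centre of its underside, on the bench. +x end: thin tip, 3 mm; -x end: upright heel face, 18 mm high, 50 mm wide; even slope between (1 in 8). It lies on the gauge's left (+y) side, roughly pointing at the foot, and slides with under 1.5 N; pushed far past snug it lifts that corner or shoves the gauge aside
- shim_tip (a point): middle of the thin edge of the shim, at bench level (60 mm along +x from its origin)
- shim_heel (a point): middle of the bottom of the shim's heel face, at bench level (60 mm along -x from its origin), where it is pushed. At the start the tip is 3 to 9 cm out from the foot. As the shim wedges under the foot the push needed climbs to several newtons within a few mm of travel; about 3 N is snug
- mallet: a black rubber mallet with a wooden handle lying on the right, back; origin on the bench under its head, handle 285 mm along -x. Leave alone
- tape_measure: a grey tape measure, 72 x 70 x 38 mm, near left; origin under its centre. Leave alone
- tape_roll: a cream roll of masking tape lying flat, 110 mm across, 48 mm high, right; origin under its centre. Leave alone
- scraper: a scraper with a blue handle and steel blade, 215 mm long, lying flat near right; origin under its middle. Leave alone
- packers: a small stack of coloured flat U-shaped packers, about 50 x 45 x 19 mm, behind the shim's path; origin under its centre. Leave alone
- spray: a spray bottle with a red head, 72 mm across, 200 mm high, left; origin under its centre. Leave alone
Not all that is in view belongs to the job. Several things have the shape of the shim; the one meant has the colours described above.

How it is judged (in metres and radians):
On the way, in this order (a step that is already met when the one before it is completed fails the run):
1. the shim is pushed under the seized foot until it bears, the gauge still level (x of foot_under in the frame of shim between -0.04 and 0.055 m and y of foot_under in the frame of shim between -0.022 and 0.022 m and contact force between shim and gauge above 0.4 N and angle between gauge's own z axis and vertical below 0.007 rad), for 0.2 s.
2. the rusty screw head is pressed down with more than 5 N and the gauge does not rock (all of step 1 and contact force between the fingers and gauge above 5 N and horizontal distance between the grasp point and screw_top below 0.035 m), for 0.25 s.
At the end, for the whole second after the job is handed in: The seized foot bears on the slope of the flat-lying shim (over 0.4 N, within 22 mm of its centre line, 5 to 100 mm from its tip); the gauge is level within 0.007 rad, at rest, within 12 mm of its start, after the rusty head was pressed with over 5 N for 0.25 s without rocking it (all of step 1 and angle between shim's own z axis and vertical below 0.03 rad and linear speed of each of gauge, shim below 0.01 m/s and angular speed of gauge below 0.05 rad/s and distance of gauge from where it was at the start of the episode below 0.012 m); the robot touches nothing.
It fails at once if the shim is lifted off the bench or tipped up (height (world z) of shim above 0.01 m or angle between shim's own z axis and vertical above 0.15 rad).
It fails at once if the gauge is lifted, tipped over or shoved along the bench (height (world z) of gauge above 0.015 m or angle between gauge's own z axis and vertical above 0.12 rad or distance of gauge from where it was at the start of the episode above 0.015 m).
It fails at once if another thing on the bench is moved by more than 30 mm (distance of any of mallet, tape_measure, tape_roll, scraper, packers, spray from where it was at the start of the episode above 0.03 m).
It also fails if it takes over 61 s, if anything falls off the work surface, if the arm or the gripper's body presses on something with over 40 N, if the wrist force passes 120 N, or if a joint passes its speed limit or range.

## Robot

A 6-joint arm with a two-finger parallel gripper is mounted at the origin on the work surface. World frame = base frame: x ahead of the robot, y to its left, z up, the work surface at z = 0. Lengths are in mm, angles in rad, forces in N, time in s.
With the tool pointing down it reaches from about 350 to 725 mm from the base axis. Payload 4.3 kg.
Tool frame: the origin (TCP) lies at the very end of the fingers, on their centre line; the grasp point (between the pads) lies 19 mm behind it; z points along the fingers, y is the direction in which the jaws open and shut (so a half turn about z gives the same grasp; the last joint's range is limited). The gripper opens to 85 mm and grips with 20 to 120 N. Pads are 22 mm wide; open, the fingers measure 114 mm over their backs; the gripper's body (76 mm by 85 mm) begins 54 mm behind the grasp point. The pads swing forward as they close: fully open they stand 13 mm farther back than shut.
Start: joints at [1.163, 0.377, 0.081, 1.274, 0, 1.46], TCP at [168.722, 549.727, 231.329] pointing down, gripper open.
Joint ranges: [-2.72, 2.72], [-0.84, 1.66], [-1.02, 1.22], [-1.77, 2.12], [-1.37, 1.28], [-3.14, 3.14]. Speed limits (rad/s): [2.57, 2.57, 3.14, 3.14, 3.14, 3.14].

## Interface

Orientations are given as a unit quaternion [w, x, y, z].
In Python, from cell import env, read_camera, job gives the robot as it stands.
- The arm moves only by the tool servo_tool, never from a script. Its argument "commands" is a list of rows, each an object of numbers: "wx", "wy", "wz": the turn, a rotation vector about the tool's x, y, z in rad; "dx", "dy", "dz": the shift along the tool's x, y, z in mm; "gripper": the finger opening in mm, from 0 to 85.4. A call has 1 to 10 rows; each row is the pose to reach, as a shift and turn from the pose commanded when the call began, along the tool's axes at that moment; what a row does not reach only later rows make up. A row lasts 1/8 s, in which the tool goes at most 62.5 mm and 10.7 degrees, less where a joint would pass 70% of its speed; a pose out of reach is approached as far as the arm can. A call with a gripper value outside its range is refused whole. The fingers move at their own pace and stop on an object; "grip_force" is the grip in N (left out, the last holds). Time passes only in rows, so rows that repeat a pose let the fingers close. It gives the time, the measured TCP pose, the force and the opening at its end, in the units of the state.
- env.observe(): the state, without advancing time (a new reading comes with each control period).
- read_camera(name): name is "side" or "top" or "wrist"; returns a dict with "pixels" (480x640x3 uint8, red, green, blue), "range_z" (480x640 float32, mm along the optical axis (not along the pixel's ray), 0 where there is no reading), "fov_y" (degrees; the focal length in pixels is half the picture's height over the tangent of half this angle, whatever the lens; pixels are square), "cx", "cy" (the principal point, pixels), "world_to_cam" (4x4, takes a point from world to camera coordinates); the wrist camera has in their place "T_tool_cam" (4x4, takes a point from camera to tool coordinates, whose origin is the TCP and whose axes are the flange's). Camera axes: x right, y up, looking along -z (the intrinsics and any distortion apply to the point x, -y, -z); pixel columns grow to the right and rows downward; lengths in mm; the calibration is good to about 2 mm. A picture is of the moment at which its call begins: read the wrist's pose just before it.
- job.job_done(): hands the job in, once; it reports no verdict.
The state is a dict: "time": time; "qpos": joint angles; "joint_vel": joint speeds; "joint_torque": joint torques, N m; "tool_pos": TCP position; "tool_rot": TCP orientation; "contact_force": force on the tool from outside, world axes, zero at the start; "wrist_torque": the same for the moment, N m; "opening": finger opening in mm.
Only numpy, scipy, OpenCV 4.12 (cv2) and the standard library are available. Lean on these libraries where they do the work, as an engineer would, in place of code of your own. Each camera call takes 0.05 s, during which the arm holds its last target.

## Working session

There is one attempt and no reset: what is moved stays moved. The work goes in short steps, Python scripts to look and compute and a tool call to move; the robot and the scene stay as the last step left them, time stands still between calls to the robot, and variables do not carry over. Pictures are saved under pics/ and viewed, and the job is handed in when it is done.

Besides the shell and the picture viewer there is one more tool, called after "Emit:" as a command line: name --argument value ..., lists and objects as JSON in quotes. servo_tool: Moves the arm, as the interface text tells. Its arguments: {"type":"object","properties":{"commands":{"type":"array","items":{"type":"object","properties":{"wx":{"type":"number"},"wy":{"type":"number"},"wz":{"type":"number"},"dx":{"type":"number"},"dy":{"type":"number"},"dz":{"type":"number"},"gripper":{"type":"number"}}}},"grip_force":{"type":"number"}},"required":["commands"]}

```bash
ls; mkdir -p pics; cat > h.py <<'E'
import numpy as np,cv2
from cell import env,read_camera,job
def save(n,im): cv2.imwrite('pics/'+n+'.png',cv2.cvtColor(im,cv2.COLOR_RGB2BGR))
def K(c):
    f=240/np.tan(np.radians(c['fov_y'])/2); return f,c['cx'],c['cy']
def Tcw(c): return np.linalg.inv(np.array(c['world_to_cam']))
def ray(c,u,v,T=None):
    f,cx,cy=K(c); T=Tcw(c) if T is None else T
    d=np.array([(u-cx)/f,-(v-cy)/f,-1.]); return T[:3,3],T[:3,:3]@d
def onz(c,u,v,z,T=None):
    o,d=ray(c,u,v,T); return o+d*(z-o[2])/d[2]
def dep(c,u,v,T=None):
    o,d=ray(c,u,v,T); return o+d*float(c['range_z'][int(round(v)),int(round(u))])
E
python3 - <<'E'
from h import *
for n in('top','side','wrist'):
    s=env.observe();c=read_camera(n);save(n+'0',c['pixels']);np.savez('pics/'+n+'0.npz',**c)
    print(n,{k:v for k,v in c.items() if k not in('pixels','range_z')})
print(s)
E
```

```text
pics
top {'fov_y': 50.20425521671037, 'cx': 317.5079952641405, 'cy': 232.79711857313643, 'world_to_cam': array([[ 1.44596311e-02, -9.99813518e-01,  1.28003515e-02,
        -1.93060216e+01],
       [ 9.89941091e-01,  1.61163960e-02,  1.40559230e-01,
        -5.21952475e+02],
       [-1.40739314e-01,  1.06391593e-02,  9.89989522e-01,
        -1.34121043e+03],
       [ 0.00000000e+00,  0.00000000e+00,  0.00000000e+00,
         1.00000000e+00]])}
side {'fov_y': 51.589061155252736, 'cx': 325.47306423483735, 'cy': 241.6660824839343, 'world_to_cam': array([[ 9.72294285e-01, -2.33491977e-01,  1.11946836e-02,
        -5.07586437e+02],
       [ 1.65313318e-01,  7.20668739e-01,  6.73281572e-01,
        -2.32968836e+02],
       [-1.65273503e-01, -6.52777194e-01,  7.39301430e-01,
        -1.41031446e+03],
       [ 0.00000000e+00,  0.00000000e+00,  0.00000000e+00,
         1.00000000e+00]])}
wrist {'fov_y': 63.325075274873605, 'cx': 316.85166218830597, 'cy': 236.8991738449366, 'T_tool_cam': array([[-5.53669825e-04,  9.66141055e-01,  2.58013868e-01,
         6.44962282e+01],
       [ 9.99999772e-01
[... 225 characters left out ...]
e+00]])}
{'time': 0.1, 'qpos': array([ 1.16272106e+00,  3.78022087e-01,  7.97763699e-02,  1.27440093e+00,
       -1.55915181e-06,  1.46046048e+00]), 'joint_vel': array([ 0.00011651, -0.00028108,  0.00382088, -0.00073335, -0.00111531,
        0.0004274 ]), 'joint_torque': array([ 1.08154065e-03, -4.64694035e+01,  2.70582998e+01,  1.20064555e-02,
       -1.49682551e-04,  1.01286122e-05]), 'tool_pos': array([168.46376852, 549.15899329, 230.44252532]), 'tool_rot': array([-2.36376256e-04,  1.48320375e-01,  9.88938932e-01, -8.94451981e-04]), 'contact_force': array([-0.09515896,  0.38441952, -0.52715685]), 'wrist_torque': array([-0.02351632, -0.0059236 ,  0.0533134 ]), 'opening': 85.23646309543773}
```

View pics/top0.png

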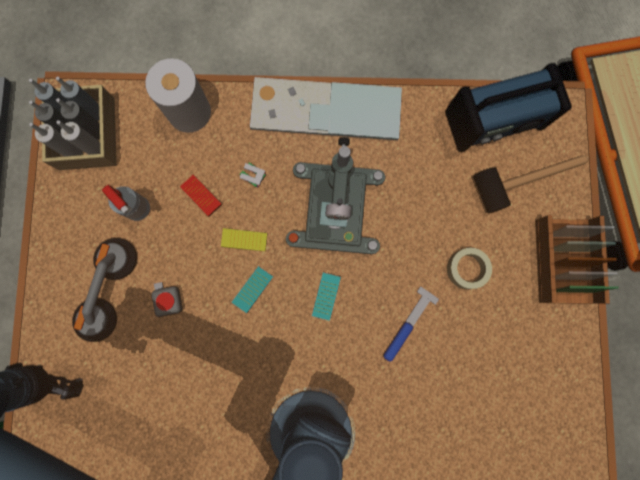

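View pics/side0.png

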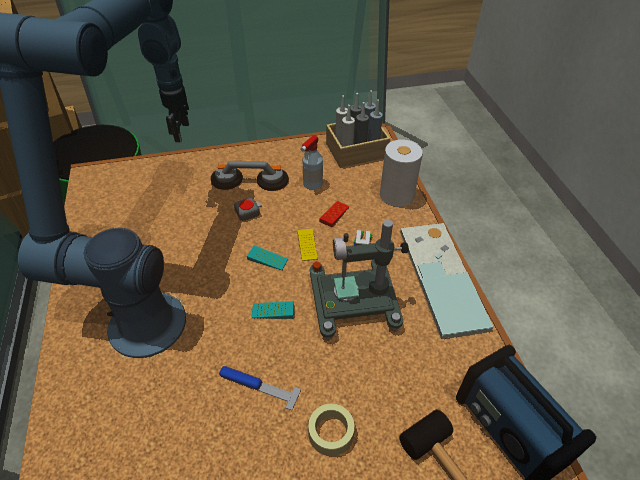

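View pics/wrist0.png

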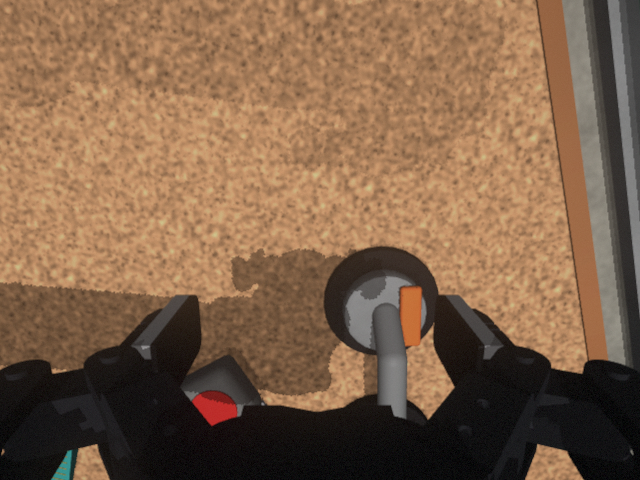

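Candidates by shape in the top view: yellow wedge (244,240), red wedge (201,195), teal wedges (253,289) and (327,296). The yellow one matches the description. The rusty head is at (293,238) in the top view and (317,267) in the side view. Next I'll measure them and check a close crop.

```bash
python3 - <<'E'
from h import *
for n in('top','side'):
    c=dict(np.load(f'pics/{n}0.npz')); im=c['pixels']; hsv=cv2.cvtColor(im,cv2.COLOR_RGB2HSV)
    m=cv2.inRange(hsv,(24,150,90),(33,255,255))
    nl,lab,st,ce=cv2.connectedComponentsWithStats(m)
    i=1+st[1:,4].argmax(); print(n,st[i],ce[i])
    yx=np.argwhere(lab==i)
    P=np.array([dep(c,u,v) for v,u in yx]); 
    r=cv2.minAreaRect(P[:,:2].astype(np.float32)); print(r, cv2.boxPoints(r).round(1).tolist())
    good=P[:,2]>1
    A=np.c_[P[:,:2],np.ones(len(P))]; s,*_=np.linalg.lstsq(A,P[:,2],rcond=None); print('slope',s, np.hypot(*s[:2]), np.degrees(np.arctan2(-s[1],-s[0])), 'zrange',np.percentile(P[:,2],[2,50,98]), P.mean(0))
    x,y,w,h=st[i][:4]
    # rusty head
    u0,v0=(293,238) if n=='top' else (317,267)
    m2=cv2.inRange(hsv,(0,120,60),(10,255,255)); m3=np.zeros_like(m2); m3[v0-14:v0+15,u0-14:u0+15]=m2[v0-14:v0+15,u0-14:u0+15]
    q=np.argwhere(m3>0); D=np.array([dep(c,u,v) for v,u in q]); 
    t=D[D[:,2]>np.percentile(D[:,2],80)-4]; print('head',len(q),np.c_[D.min(0),D.max(0)].round(1).tolist(),t.mean(0),np.median(t,0), q.mean(0)[::-1])
    crop=im[min(y,v0)-40:max(y+h,v0)+40,min(x,u0)-50:max(x+w,u0)+50]; save(n+'crop',cv2.resize(crop,None,fx=4,fy=4,interpolation=cv2.INTER_CUBIC)); print(crop.shape)
E
```

```text
top [221 228  46  23 815] [243.51411043 239.42453988]
((453.46942138671875, 109.3836669921875), (313.7231750488281, 96.3074722290039), 57.30852508544922) [[328.20001220703125, 3.4000000953674316], [409.29998779296875, -48.599998474121094], [578.7000122070312, 215.39999389648438], [497.70001220703125, 267.3999938964844]]
slope [-2.56378751e+00 -2.31286546e-01  1.35081046e+03] 2.57419887811278 5.154861034609697 zrange [-0.48335513 10.39607868 20.25765752] [503.77092109 189.50297047  15.41937691]
head 68 [[494.8, 516.3], [42.7, 64.0], [46.8, 72.8]] [504.87286452  52.49499473  68.35486847] [504.35285809  51.90519714  68.2340975 ] [292.91176471 237.16176471]
(103, 172, 3)
side [298 229  20  32 470] [306.95957447 244.38723404]
((422.10284423828125, -312.60888671875), (1142.6519775390625, 57.548828125), 80.45093536376953) [[298.8999938964844, -871.2000122070312], [355.70001220703125, -880.7999877929688], [545.2999877929688, 246.0], [488.5, 255.60000610351562]]
slope [ -0.56441262  -0.62064854 411.20526639] 0.8389077511152149 47.71687747408545 zrange [-0.77175007  9.03401665 19.28148449] [504.70898402 185.13560601  11.43700436]
head 48 [[494.4, 516.3], [40.9, 66.5], [46.2, 72.1]] [505.82148672  51.36942059  66.7802325 ] [505.80720439  50.8969263   66.558172  ] [316.41666667 265.04166667]
(118, 120, 3)
```

```bash
python3 - <<'E'
from h import *
for n in('top','side'):
    c=dict(np.load(f'pics/{n}0.npz')); im=c['pixels']; hsv=cv2.cvtColor(im,cv2.COLOR_RGB2HSV)
    m=cv2.inRange(hsv,(22,130,70),(35,255,255))
    nl,lab,st,ce=cv2.connectedComponentsWithStats(m)
    i=1+st[1:,4].argmax()
    P=np.array([dep(c,u,v) for v,u in np.argwhere(lab==i)]); 
    P=P[(P[:,2]>-4)&(P[:,2]<24)]
    for k in range(3):
        A=np.c_[P[:,:2],np.ones(len(P))]; s,*_=np.linalg.lstsq(A,P[:,2],rcond=None); e=P[:,2]-A@s; P=P[abs(e)<3]
    r=cv2.minAreaRect(P[:,:2].astype(np.float32)); print(n,r, cv2.boxPoints(r).round(1).tolist(),len(P))
    print('slope',s, np.hypot(*s[:2]), np.degrees(np.arctan2(-s[1],-s[0])),'z at corners',[round(float(np.r_[b,1]@s),1) for b in cv2.boxPoints(r)], P.mean(0))
E
```

```text
top ((504.94622802734375, 189.13882446289062), (120.85541534423828, 50.759159088134766), 85.06688690185547) [[474.5, 131.10000610351562], [525.0, 126.80000305175781], [535.4000244140625, 247.1999969482422], [484.8999938964844, 251.5]] 544
slope [ 8.01012632e-03  1.18849333e-01 -1.62267286e+01] 0.11911895742211713 -93.85575083121417 z at corners [3.2, 3.0, 17.4, 17.6] [505.39300873 190.27640179  10.44128999]
side ((505.70703125, 189.14630126953125), (123.28153228759766, 49.62049865722656), 85.65499877929688) [[476.29998779296875, 129.60000610351562], [525.7999877929688, 125.80000305175781], [535.0999755859375, 248.6999969482422], [485.6000061035156, 252.5]] 310
slope [  0.02666361   0.11628826 -26.50491672] 0.11930594203641737 -102.91406420921682 z at corners [1.3, 2.1, 16.7, 15.8] [504.81546915 184.4389844    8.42352774]
```

View pics/topcrop.png

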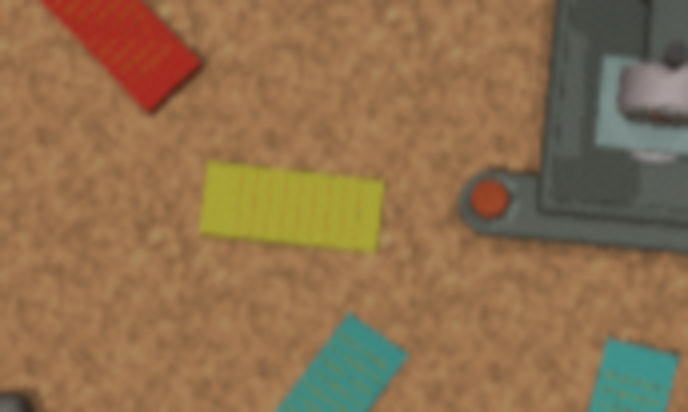

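View pics/sidecrop.png

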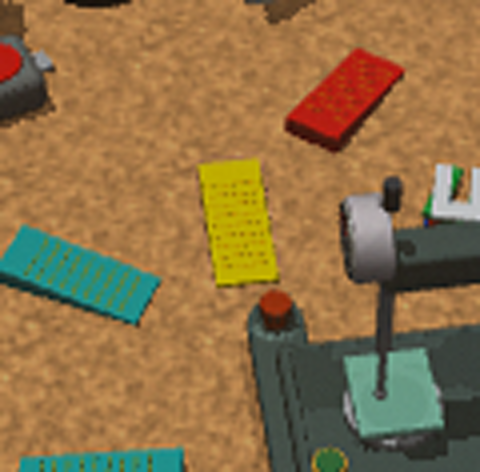

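The yellow wedge is confirmed by the dense ribs and 120x50 outline, with its thin tip at y≈129 facing the gauge. The red-brown head at top crop (489,199) is the rusty screw. I'll push on the heel with both fingertips, jaws parallel to the face, steering about 3.5° so the axis runs through the foot.

```bash
cat >> h.py <<'E'
from scipy.spatial.transform import Rotation as R
def Rt(s): q=s['tool_rot']; return R.from_quat([q[1],q[2],q[3],q[0]])
def mv(x,y,z,yaw):
    """yaw deg of tool x; tool down -> dx,dy,dz,wx,wy,wz"""
    s=env.observe(); r=Rt(s); a=np.radians(yaw)
    G=R.from_matrix(np.c_[[np.cos(a),np.sin(a),0],[np.sin(a),-np.cos(a),0],[0,0,-1]])
    print('t',s['time'],'pos',s['tool_pos'].round(1),'d',r.inv().apply(np.array([x,y,z])-s['tool_pos']).round(1),'w',(r.inv()*G).as_rotvec().round(3),'F',s['contact_force'].round(2),'op',round(s['opening'],1))
E
python3 -c "
from h import *
mv(511,280,120,88.6)"
```

```text
t 0.15 pos [168.5 549.2 230.6] d [-406.4 -156.7  110.8] w [-1.000e-03  1.000e-03  1.297e+00] F [-0.01 -0.64 -0.14] op 85.4
```

Emit:
servo_tool --commands '[{"dx":-45,"dy":-17,"wz":0.14,"gripper":20},{"dx":-90,"dy":-35,"wz":0.29,"gripper":20},{"dx":-135,"dy":-52,"wz":0.43,"gripper":20},{"dx":-180,"dy":-70,"wz":0.58,"gripper":20},{"dx":-225,"dy":-87,"wz":0.72,"gripper":20},{"dx":-270,"dy":-104,"dz":20,"wz":0.86,"gripper":20},{"dx":-315,"dy":-122,"dz":40,"wz":1.01,"gripper":20},{"dx":-360,"dy":-139,"dz":70,"wz":1.15,"gripper":20},{"dx":-406,"dy":-157,"dz":90,"wz":1.297,"gripper":20},{"dx":-406,"dy":-157,"dz":110,"wz":1.297,"gripper":20}]'

```text
invalid input at $.commands[0]: expected keys wx, wy, wz, dx, dy, dz, gripper
```

```bash
python3 - <<'E'
from h import *
mv(511,268,8,88.6)
for n in('wrist','top','side'):
    c=read_camera(n); save(n+'1',c['pixels'])
    if n!='wrist':
        im=c['pixels']; hsv=cv2.cvtColor(im,cv2.COLOR_RGB2HSV); print(n,[dep(c,u,v).round(1).tolist() for u,v in ([(253,289)] if n=='top' else [])])
E
```

```text
t 0.15 pos [168.5 549.2 230.6] d [-409.9 -168.   222.8] w [-1.000e-03  1.000e-03  1.297e+00] F [-0.01 -0.64 -0.14] op 85.4
top [[370.1, 160.3, 9.3]]
side []
```

View pics/wrist1.png

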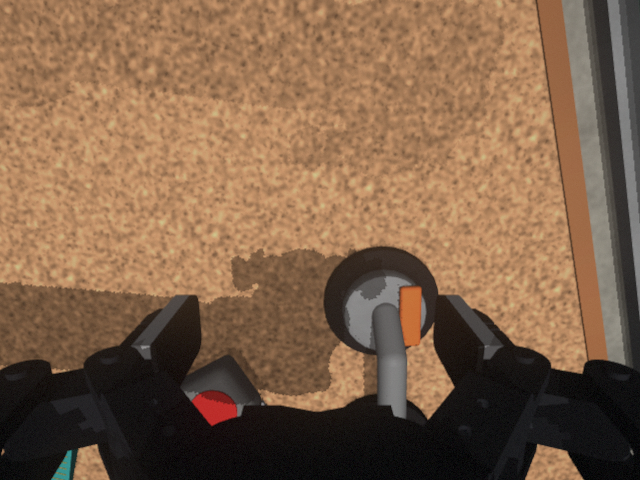

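View pics/side1.png

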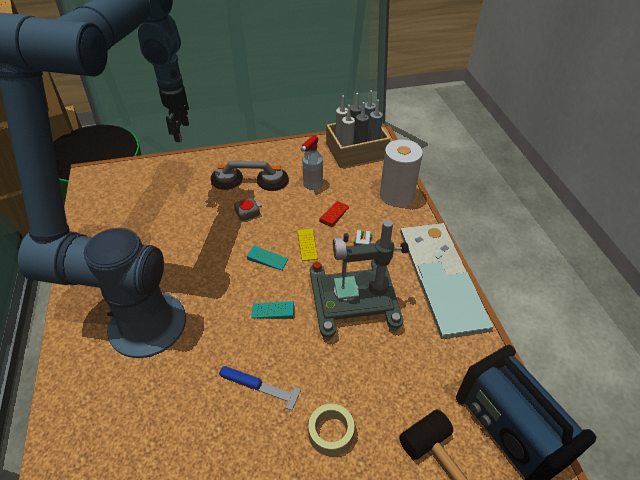

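All keys are required, so the move was refused and the pictures are unchanged. I'll send it again.

Emit:
servo_tool --commands '[{"dx":-45,"dy":-17,"dz":0,"wx":0,"wy":0,"wz":0.14,"gripper":20},{"dx":-90,"dy":-35,"dz":0,"wx":0,"wy":0,"wz":0.29,"gripper":20},{"dx":-135,"dy":-52,"dz":0,"wx":0,"wy":0,"wz":0.43,"gripper":20},{"dx":-180,"dy":-70,"dz":0,"wx":0,"wy":0,"wz":0.58,"gripper":20},{"dx":-225,"dy":-87,"dz":0,"wx":0,"wy":0,"wz":0.72,"gripper":20},{"dx":-270,"dy":-104,"dz":20,"wx":0,"wy":0,"wz":0.86,"gripper":20},{"dx":-315,"dy":-122,"dz":40,"wx":0,"wy":0,"wz":1.01,"gripper":20},{"dx":-360,"dy":-139,"dz":70,"wx":0,"wy":0,"wz":1.15,"gripper":20},{"dx":-406,"dy":-157,"dz":90,"wx":0,"wy":0,"wz":1.297,"gripper":20},{"dx":-406,"dy":-157,"dz":110,"wx":0,"wy":0,"wz":1.297,"gripper":20}]'

```text
time: 1.55
tool_pos: [513.8, 278.2, 120.4]
tool_rot: [0.001, 0.718, 0.697, 0.0]
contact_force: [-0.1, 0.8, -0.2]
opening: 20.1
```

```bash
python3 - <<'E'
from h import *
mv(511,270,8,88.6)
for n in('wrist','side'):
    c=read_camera(n); save(n+'2',c['pixels'])
mv(511,270,8,88.6)
E
```

```text
t 1.55 pos [513.8 278.2 120.4] d [ -8.2  -2.7 112.4] w [ 0.001  0.    -0.005] F [-0.05  0.81 -0.24] op 20.1
t 1.65 pos [509.6 279.  118.7] d [ -8.7   2.2 110.7] w [-0.005  0.002 -0.001] F [-0.89  0.31 -0.78] op 19.6
```

View pics/wrist2.png

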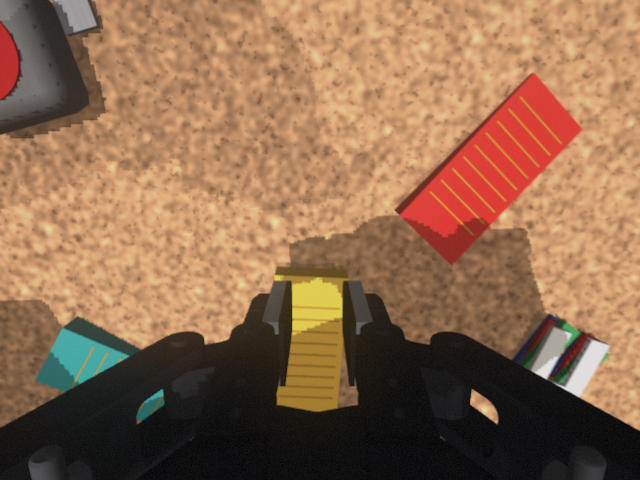

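View pics/side2.png

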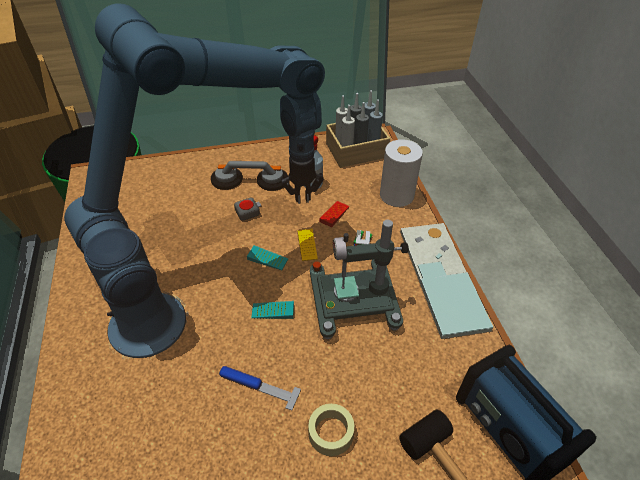

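The wrist view shows the heel at row ~268–279, columns 277–347, with the fingers straddling it. I'll check those numbers.

```bash
python3 - <<'E'
from h import *
s=env.observe(); c=read_camera('wrist'); T=np.eye(4); T[:3,:3]=Rt(s).as_matrix(); T[:3,3]=s['tool_pos']; T=T@np.array(c['T_tool_cam'])
for u,v,z in[(276,268,0),(348,268,0),(276,280,18),(348,280,18)]: print(onz(c,u,v,z,T).round(1))
for u,v in ((397,211),(451,263)): print('red',onz(c,u,v,3,T).round(1))
mv(510,275,7,88.6)
E
```

```text
[479.9 251.9   0. ]
[530.9 250.7   0. ]
[481.7 249.8  18. ]
[529.6 248.6  18. ]
red [563.9 291.6   3. ]
red [602.6 253.7   3. ]
t 1.7 pos [509.7 279.8 120.1] d [ -4.7   0.7 113.2] w [-0.003  0.001 -0.   ] F [-0.16 -0.22  0.11] op 20.1
```

Emit:
servo_tool --commands '[{"dx":-2,"dy":1,"dz":30,"wx":0,"wy":0,"wz":0,"gripper":20},{"dx":-4,"dy":1,"dz":60,"wx":0,"wy":0,"wz":0,"gripper":20},{"dx":-4,"dy":1,"dz":85,"wx":0,"wy":0,"wz":0,"gripper":20},{"dx":-4,"dy":1,"dz":105,"wx":0,"wy":0,"wz":0,"gripper":20},{"dx":-4,"dy":1,"dz":114,"wx":0,"wy":0,"wz":0,"gripper":20},{"dx":-4,"dy":1,"dz":114,"wx":0,"wy":0,"wz":0,"gripper":20}]'

```text
time: 2.45
tool_pos: [511.5, 277.0, 7.7]
tool_rot: [-0.0, 0.715, 0.699, 0.0]
contact_force: [0.5, 0.4, 0.7]
opening: 20.0
```

```bash
python3 - <<'E'
from h import *
mv(508,262,6,88.6)
c=read_camera('wrist'); save('wrist3',c['pixels'])
E
```

```text
t 2.45 pos [511.5 277.    7.7] d [-15.   -3.1   1.7] w [ 0.    -0.     0.001] F [0.47 0.4  0.74] op 20.0
```

View pics/wrist3.png

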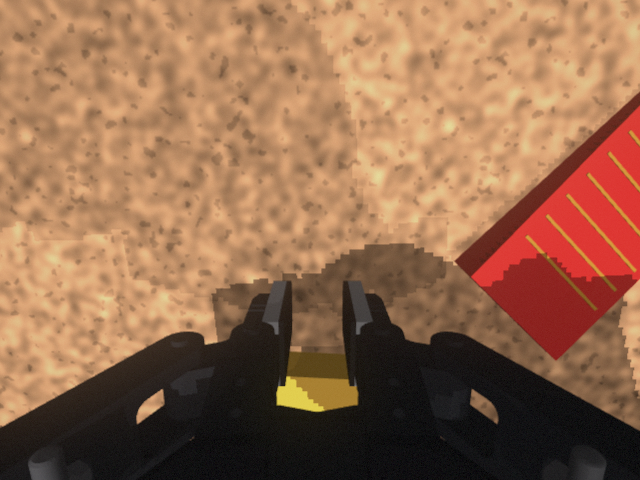

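Emit:
servo_tool --commands '[{"dx":-8,"dy":-1,"dz":2,"wx":0,"wy":0,"wz":0,"gripper":20},{"dx":-16,"dy":-1,"dz":2,"wx":0,"wy":0,"wz":0,"gripper":20},{"dx":-24,"dy":-1,"dz":2,"wx":0,"wy":0,"wz":0,"gripper":20},{"dx":-32,"dy":-1,"dz":2,"wx":0,"wy":0,"wz":0,"gripper":20},{"dx":-40,"dy":-1,"dz":2,"wx":0,"wy":0,"wz":0,"gripper":20},{"dx":-48,"dy":-1,"dz":2,"wx":0,"wy":0,"wz":0,"gripper":20},{"dx":-56,"dy":-1,"dz":2,"wx":0,"wy":0,"wz":0,"gripper":20},{"dx":-64,"dy":-1,"dz":2,"wx":0,"wy":0,"wz":0,"gripper":20},{"dx":-70,"dy":-1,"dz":2,"wx":0,"wy":0,"wz":0,"gripper":20},{"dx":-70,"dy":-1,"dz":2,"wx":0,"wy":0,"wz":0,"gripper":20}]'

```text
time: 3.75
tool_pos: [508.9, 206.0, 5.2]
tool_rot: [-0.0, 0.716, 0.698, -0.0]
contact_force: [-0.3, -0.4, -0.3]
opening: 20.1
```

```bash
cat > look.py <<'E'
import sys
from h import *
k=sys.argv[1]
mv(505,150,6,88.6)
for n in('top','side'):
    c=read_camera(n); im=c['pixels']; hsv=cv2.cvtColor(im,cv2.COLOR_RGB2HSV)
    m=cv2.inRange(hsv,(22,130,50),(35,255,255))
    nl,lab,st,ce=cv2.connectedComponentsWithStats(m); 
    ii=[i for i in range(1,nl) if st[i,4]>20 and 210<ce[i][0]<330]
    if ii:
        P=np.array([dep(c,u,v) for v,u in np.argwhere(np.isin(lab,ii))]); P=P[(P[:,2]>-3)&(P[:,2]<24)&(P[:,1]>-60)]
        if len(P)>20:
            for j in range(3):
                A=np.c_[P[:,:2],np.ones(len(P))]; s,*_=np.linalg.lstsq(A,P[:,2],rcond=None); P=P[abs(P[:,2]-A@s)<3]
            r=cv2.minAreaRect(P[:,:2].astype(np.float32)); print(n,len(P),cv2.boxPoints(r).round(1).tolist(),'ang',r[2],r[1])
    y0,x0=(170,190) if n=='top' else (180,250)
    save(n+k,cv2.resize(im[y0:y0+120,x0:x0+150],None,fx=5,fy=5,interpolation=cv2.INTER_CUBIC))
    if n=='side':
        u0,v0=317,267
        m2=cv2.inRange(hsv,(0,120,60),(10,255,255)); q=np.argwhere(m2[v0-14:v0+15,u0-14:u0+15]>0); print('head px',q.mean(0)[::-1]+[u0-14,v0-14],len(q))
E
python3 look.py 4
```

```text
t 3.75 pos [508.9 206.    5.2] d [-56.1  -2.5  -0.7] w [-0.  0. -0.] F [-0.33 -0.42 -0.31] op 20.1
top 56 [[482.79998779296875, 190.6999969482422], [483.70001220703125, 158.0], [507.79998779296875, 158.60000610351562], [507.0, 191.3000030517578]] ang 1.462490439414978 (24.144548416137695, 32.70695495605469)
side 31 [[482.1000061035156, 154.60000610351562], [503.0, 152.8000030517578], [505.70001220703125, 185.6999969482422], [484.8999938964844, 187.5]] ang 85.23491668701172 (33.01556396484375, 20.90542221069336)
head px [316.46808511 265.21276596] 47
```

View pics/side4.png

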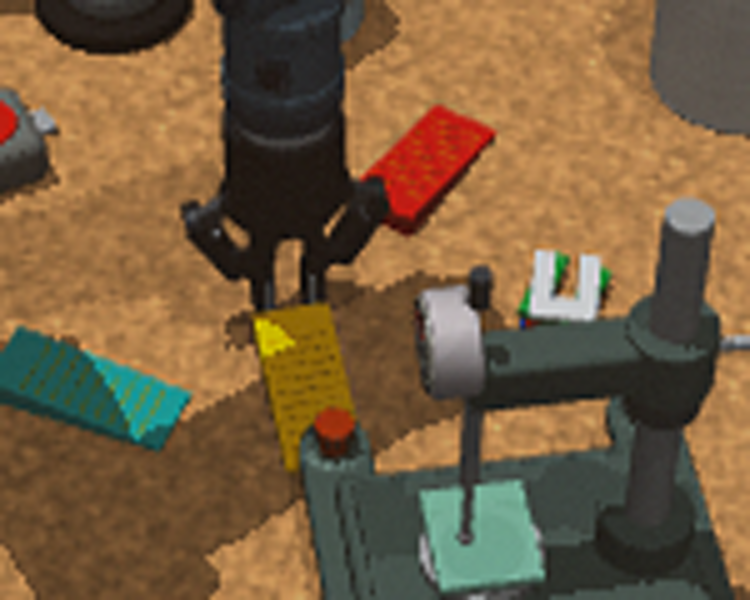

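View pics/top4.png

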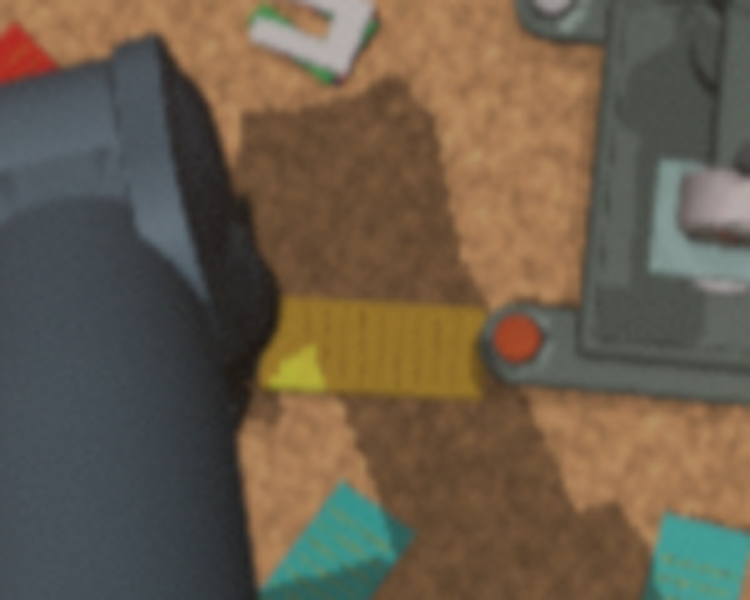

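The shim now points nearly at the rusty head: top crop tip spans rows 308–397, head at row 340. I'll fix the mask for shadowed yellow and measure the lateral offset.

```bash
python3 - <<'E'
from h import *
c=read_camera('top'); im=c['pixels']
print(cv2.cvtColor(im,cv2.COLOR_RGB2HSV)[240,262:280:4], cv2.cvtColor(im,cv2.COLOR_RGB2HSV)[252,262:290:6])
hsv=cv2.cvtColor(im,cv2.COLOR_RGB2HSV); m=cv2.inRange(hsv,(20,205,80),(35,255,255)); m[:225]=0;m[256:]=0;m[:,:238]=0;m[:,292:]=0
P=np.array([onz(c,u,v,6) for v,u in np.argwhere(m>0)]); D=np.array([dep(c,u,v) for v,u in np.argwhere(m>0)]); D=D[(D[:,2]>-3)&(D[:,2]<20)]
for Q in(P,D):
  r=cv2.minAreaRect(Q[:,:2].astype(np.float32)); print(len(Q),cv2.boxPoints(r).round(1).tolist(),r[1],r[2])
E
```

```text
[[ 20 180 143]
 [ 20 184 144]
 [ 20 180 147]
 [ 20 179 147]
 [ 20 182 147]] [[ 14 129 115]
 [ 14 125 104]
 [ 15 125  92]
 [ 14 127 116]
 [ 14 125 102]]Traceback (most recent call last):
  File "<stdin>", line 5, in <module>
IndexError: too many indices for array: array is 1-dimensional, but 2 were indexed
```

```bash
sed -i 's/(22,130,50),(35,255,255)/(18,150,50),(35,255,255)/' look.py; python3 look.py 5
```

```text
t 3.9 pos [509.  206.6   5.3] d [-56.7  -2.6  -0.7] w [-0.    -0.     0.001] F [-0.91 -0.49  0.24] op 20.0
top 521 [[479.1000061035156, 74.30000305175781], [530.2999877929688, 73.0], [533.4000244140625, 192.60000610351562], [482.29998779296875, 194.0]] ang 88.493896484375 (119.68612670898438, 51.215362548828125)
side 255 [[478.70001220703125, 72.5], [529.4000244140625, 69.9000015258789], [535.7999877929688, 194.3000030517578], [485.1000061035156, 196.89999389648438]] ang 87.05697631835938 (124.60017395019531, 50.768653869628906)
head px [316.46808511 265.21276596] 47
```

Lateral error is about 1 mm and the yaw is good. Pushing on, then creeping with force checks.

Emit:
servo_tool --commands '[{"dx":-6,"dy":0,"dz":0,"wx":0,"wy":0,"wz":0,"gripper":20},{"dx":-12,"dy":0,"dz":0,"wx":0,"wy":0,"wz":0,"gripper":20},{"dx":-18,"dy":0,"dz":0,"wx":0,"wy":0,"wz":0,"gripper":20},{"dx":-24,"dy":0,"dz":0,"wx":0,"wy":0,"wz":0,"gripper":20},{"dx":-28,"dy":0,"dz":0,"wx":0,"wy":0,"wz":0,"gripper":20},{"dx":-30,"dy":0,"dz":0,"wx":0,"wy":0,"wz":0,"gripper":20}]'

```text
time: 4.75
tool_pos: [508.3, 176.2, 5.3]
tool_rot: [-0.0, 0.716, 0.698, 0.0]
contact_force: [-0.8, 0.2, 0.8]
opening: 20.2
```

Emit:
servo_tool --commands '[{"dx":-1,"dy":0,"dz":0,"wx":0,"wy":0,"wz":0,"gripper":20},{"dx":-2,"dy":0,"dz":0,"wx":0,"wy":0,"wz":0,"gripper":20},{"dx":-3,"dy":0,"dz":0,"wx":0,"wy":0,"wz":0,"gripper":20}]'

```text
time: 5.12
tool_pos: [508.2, 173.6, 5.3]
tool_rot: [-0.0, 0.715, 0.699, 0.0]
contact_force: [0.2, -0.2, 0.5]
opening: 20.0
```

Emit:
servo_tool --commands '[{"dx":-1,"dy":0,"dz":0,"wx":0,"wy":0,"wz":0,"gripper":20},{"dx":-2,"dy":0,"dz":0,"wx":0,"wy":0,"wz":0,"gripper":20},{"dx":-3,"dy":0,"dz":0,"wx":0,"wy":0,"wz":0,"gripper":20}]'

```text
time: 5.5
tool_pos: [508.2, 170.5, 5.3]
tool_rot: [-0.0, 0.716, 0.699, 0.0]
contact_force: [0.1, 1.3, 0.1]
opening: 19.9
```

Emit:
servo_tool --commands '[{"dx":-1,"dy":0,"dz":0,"wx":0,"wy":0,"wz":0,"gripper":20},{"dx":-2,"dy":0,"dz":0,"wx":0,"wy":0,"wz":0,"gripper":20}]'

```text
time: 5.75
tool_pos: [508.1, 168.7, 5.3]
tool_rot: [-0.0, 0.716, 0.699, 0.0]
contact_force: [0.1, 1.5, -1.5]
opening: 19.9
```

Emit:
servo_tool --commands '[{"dx":-1,"dy":0,"dz":0,"wx":0,"wy":0,"wz":0,"gripper":20},{"dx":-2,"dy":0,"dz":0,"wx":0,"wy":0,"wz":0,"gripper":20}]'

```text
time: 6.0
tool_pos: [508.1, 167.1, 5.4]
tool_rot: [-0.0, 0.715, 0.699, 0.001]
contact_force: [-0.1, 3.3, -0.7]
opening: 20.0
```

```bash
python3 look.py 6
```

```text
t 6.0 pos [508.1 167.1   5.4] d [-17.2  -2.7  -0.7] w [ 0.    -0.001  0.001] F [-0.08  3.34 -0.65] op 20.0
top 352 [[478.5, 38.5], [529.2000122070312, 37.099998474121094], [532.5999755859375, 154.39999389648438], [481.8999938964844, 155.89999389648438]] ang 88.33921813964844 (117.38793182373047, 50.71058654785156)
side 190 [[478.3999938964844, 34.5], [529.0, 32.79999923706055], [533.0999755859375, 155.5], [482.5, 157.1999969482422]] ang 88.06062316894531 (122.818115234375, 50.65435028076172)
head px [316.62222222 265.24444444] 45
```

Emit:
servo_tool --commands '[{"dx":0,"dy":0,"dz":0,"wx":0,"wy":0,"wz":0,"gripper":20}]'

```text
time: 6.22
tool_pos: [508.1, 166.9, 5.3]
tool_rot: [-0.0, 0.715, 0.699, 0.0]
contact_force: [-0.4, 3.5, -0.1]
opening: 20.1
```

```bash
python3 - <<'E'
from h import *
F=[]
for i in range(5):
    F.append(env.observe()['contact_force']); read_camera('side')
print(np.array(F).round(1).tolist(),np.mean(F,0)); mv(505,150,6,88.6)
E
```

```text
[[-0.4, 3.5, -0.1], [0.2, 3.8, -0.9], [-0.1, 3.2, -0.8], [-0.8, 4.3, -0.4], [-0.6, 3.4, 0.1]] [-0.33056477  3.65179411 -0.412845  ]
t 6.475 pos [508.1 166.8   5.3] d [-16.8  -2.7  -0.7] w [ 0.    -0.     0.001] F [-0.09  3.17  0.35] op 20.1
```

View pics/side6.png

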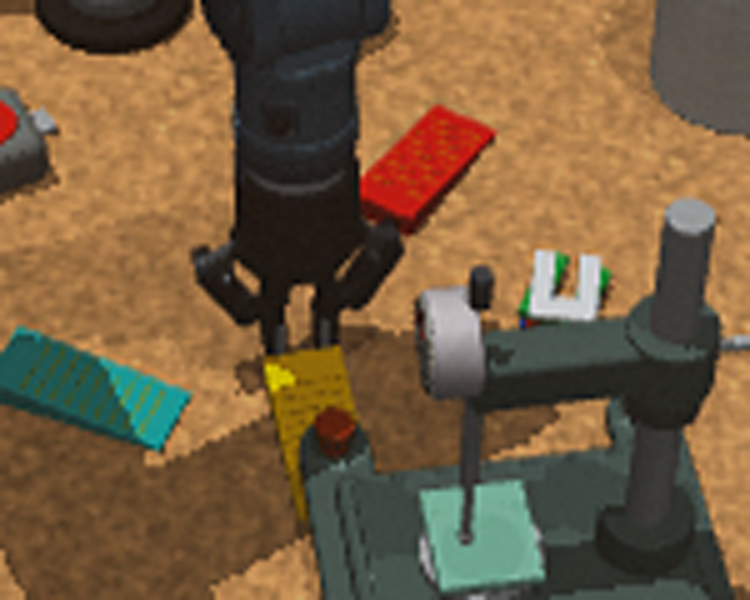

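Force holds at 3.2–4.3 N with the tip about 17 mm past the foot, and the head pixel is unchanged, so it's snug. Backing off slowly, then going over the screw head.

Emit:
servo_tool --commands '[{"dx":2,"dy":0,"dz":0,"wx":0,"wy":0,"wz":0,"gripper":20},{"dx":6,"dy":0,"dz":0,"wx":0,"wy":0,"wz":0,"gripper":20},{"dx":14,"dy":0,"dz":0,"wx":0,"wy":0,"wz":0,"gripper":20},{"dx":24,"dy":0,"dz":0,"wx":0,"wy":0,"wz":0,"gripper":20},{"dx":26,"dy":0,"dz":-30,"wx":0,"wy":0,"wz":0,"gripper":10},{"dx":26,"dy":0,"dz":-75,"wx":0,"wy":0,"wz":0,"gripper":0},{"dx":26,"dy":0,"dz":-115,"wx":0,"wy":0,"wz":0,"gripper":0},{"dx":26,"dy":0,"dz":-120,"wx":0,"wy":0,"wz":0,"gripper":0},{"dx":26,"dy":0,"dz":-120,"wx":0,"wy":0,"wz":0,"gripper":0}]'

```text
time: 7.6
tool_pos: [508.7, 192.9, 125.1]
tool_rot: [0.0, 0.715, 0.699, 0.0]
contact_force: [-0.1, -0.0, -0.8]
opening: 0.1
```

```bash
python3 look.py 7; python3 -c "
from h import *
mv(505,56,115,88.6)"
```

```text
t 7.6 pos [508.7 192.9 125.1] d [-43.   -2.7 119.1] w [ 0.    -0.     0.001] F [-0.08 -0.01 -0.84] op 0.1
top 391 [[478.6000061035156, 38.5], [528.7999877929688, 37.0], [532.4000244140625, 154.1999969482422], [482.20001220703125, 155.8000030517578]] ang 88.21904754638672 (117.32772827148438, 50.215152740478516)
side 175 [[478.8999938964844, 35.79999923706055], [529.0999755859375, 34.0], [533.5, 155.5], [483.29998779296875, 157.3000030517578]] ang 87.92658996582031 (121.57007598876953, 50.204158782958984)
head px [316.62222222 265.24444444] 45
t 7.7 pos [507.5 192.4 123.7] d [-136.5    0.8    8.8] w [-0.003  0.001  0.001] F [0.01 0.81 0.97] op 0.1
```

View pics/side7.png

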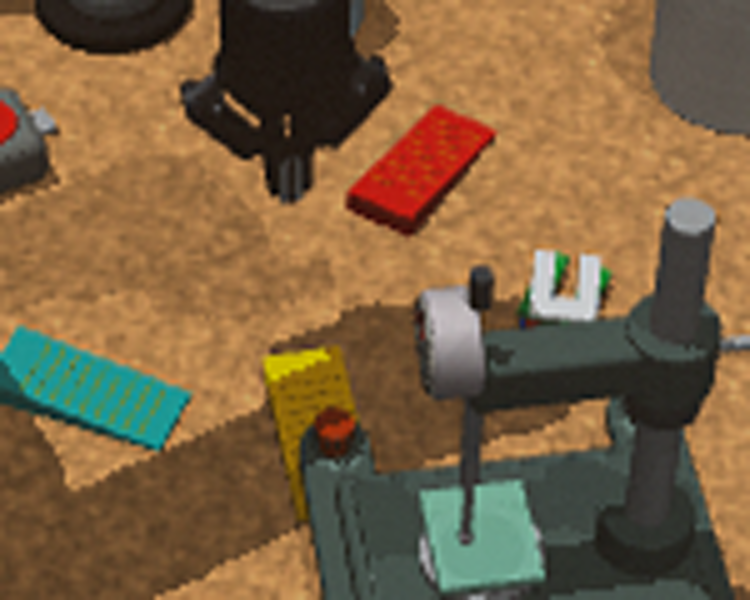

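The shim stayed put when released. Moving over the head.

Emit:
servo_tool --commands '[{"dx":-30,"dy":1,"dz":0,"wx":0,"wy":0,"wz":0,"gripper":0},{"dx":-65,"dy":1,"dz":0,"wx":0,"wy":0,"wz":0,"gripper":0},{"dx":-100,"dy":1,"dz":0,"wx":0,"wy":0,"wz":0,"gripper":0},{"dx":-125,"dy":1,"dz":4,"wx":0,"wy":0,"wz":0,"gripper":0},{"dx":-137,"dy":1,"dz":10,"wx":0,"wy":0,"wz":0,"gripper":0},{"dx":-137,"dy":1,"dz":25,"wx":0,"wy":0,"wz":0,"gripper":0},{"dx":-137,"dy":1,"dz":38,"wx":0,"wy":0,"wz":0,"gripper":0},{"dx":-137,"dy":1,"dz":42,"wx":0,"wy":0,"wz":0,"gripper":0},{"dx":-137,"dy":1,"dz":42,"wx":0,"wy":0,"wz":0,"gripper":0}]'

```text
time: 8.82
tool_pos: [506.0, 56.2, 82.8]
tool_rot: [-0.0, 0.715, 0.699, -0.0]
contact_force: [0.1, -0.7, 0.5]
opening: -0.0
```

```bash
python3 - <<'E'
from h import *
mv(505,56,70,88.6)
c=read_camera('side'); save('side8',cv2.resize(c['pixels'][180:300,250:400],None,fx=5,fy=5))
E
```

```text
t 8.825 pos [506.   56.2  82.8] d [-0.2 -0.9 12.8] w [-0.001 -0.     0.001] F [ 0.11 -0.71  0.52] op -0.0
```

View pics/side8.png

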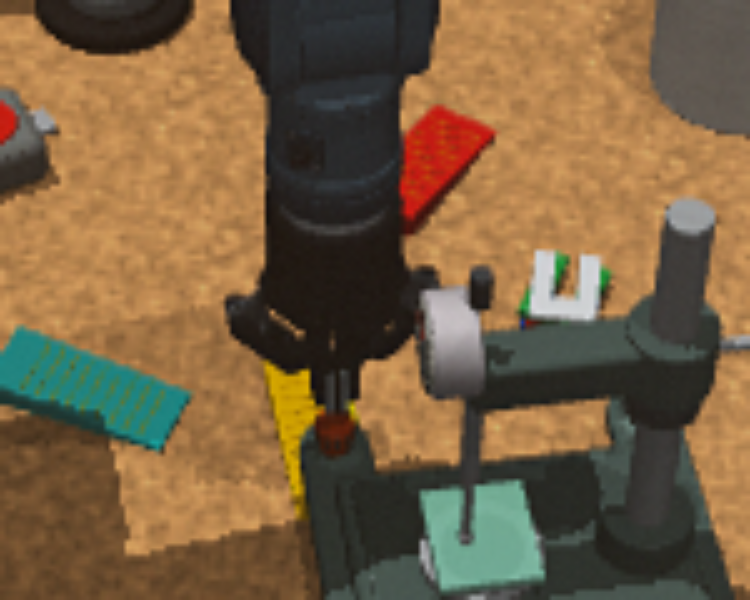

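The fingertips are centred over the head at side crop (335,410), clear of the dial. Lowering gently.

Emit:
servo_tool --commands '[{"dx":0,"dy":0,"dz":4,"wx":0,"wy":0,"wz":0,"gripper":0},{"dx":0,"dy":0,"dz":8,"wx":0,"wy":0,"wz":0,"gripper":0},{"dx":0,"dy":0,"dz":11,"wx":0,"wy":0,"wz":0,"gripper":0},{"dx":0,"dy":0,"dz":12,"wx":0,"wy":0,"wz":0,"gripper":0},{"dx":0,"dy":0,"dz":12,"wx":0,"wy":0,"wz":0,"gripper":0}]'

```text
time: 9.5
tool_pos: [506.3, 55.5, 71.2]
tool_rot: [-0.0, 0.716, 0.699, -0.0]
contact_force: [-0.6, -0.4, 1.1]
opening: 0.0
```

Emit:
servo_tool --commands '[{"dx":0,"dy":0,"dz":1,"wx":0,"wy":0,"wz":0,"gripper":0},{"dx":0,"dy":0,"dz":2,"wx":0,"wy":0,"wz":0,"gripper":0}]'

```text
time: 9.75
tool_pos: [506.5, 55.6, 69.3]
tool_rot: [0.0, 0.716, 0.699, 0.0]
contact_force: [-0.8, -0.3, -0.1]
opening: -0.1
```

Emit:
servo_tool --commands '[{"dx":0,"dy":0,"dz":1,"wx":0,"wy":0,"wz":0,"gripper":0},{"dx":0,"dy":0,"dz":1,"wx":0,"wy":0,"wz":0,"gripper":0}]'

```text
time: 10.0
tool_pos: [506.3, 55.5, 68.2]
tool_rot: [-0.0, 0.716, 0.699, -0.0]
contact_force: [-0.7, -0.4, -0.3]
opening: -0.2
```

Emit:
servo_tool --commands '[{"dx":0,"dy":0,"dz":1,"wx":0,"wy":0,"wz":0,"gripper":0},{"dx":0,"dy":0,"dz":1,"wx":0,"wy":0,"wz":0,"gripper":0}]'

```text
time: 10.25
tool_pos: [506.4, 55.6, 67.3]
tool_rot: [-0.0, 0.716, 0.699, 0.0]
contact_force: [0.5, -0.5, 1.2]
opening: -0.3
```

Emit:
servo_tool --commands '[{"dx":0,"dy":0,"dz":0.5,"wx":0,"wy":0,"wz":0,"gripper":0},{"dx":0,"dy":0,"dz":0.5,"wx":0,"wy":0,"wz":0,"gripper":0}]'

```text
time: 10.5
tool_pos: [506.5, 55.6, 67.1]
tool_rot: [0.0, 0.716, 0.699, 0.0]
contact_force: [-0.8, -0.6, 3.2]
opening: -0.0
```

Emit:
servo_tool --commands '[{"dx":0,"dy":0,"dz":0.5,"wx":0,"wy":0,"wz":0,"gripper":0},{"dx":0,"dy":0,"dz":0.5,"wx":0,"wy":0,"wz":0,"gripper":0}]'

```text
time: 10.75
tool_pos: [506.5, 55.6, 67.0]
tool_rot: [0.0, 0.716, 0.699, 0.0]
contact_force: [-3.9, -0.0, 8.5]
opening: 0.2
```

Emit:
servo_tool --commands '[{"dx":0,"dy":0,"dz":0.2,"wx":0,"wy":0,"wz":0,"gripper":0},{"dx":0,"dy":0,"dz":0.2,"wx":0,"wy":0,"wz":0,"gripper":0},{"dx":0,"dy":0,"dz":0.2,"wx":0,"wy":0,"wz":0,"gripper":0},{"dx":0,"dy":0,"dz":0.2,"wx":0,"wy":0,"wz":0,"gripper":0}]'

```text
time: 11.25
tool_pos: [506.5, 55.6, 67.0]
tool_rot: [0.0, 0.716, 0.699, 0.0]
contact_force: [-3.1, -0.5, 8.9]
opening: -0.0
```

```bash
python3 - <<'E'
from h import *
F=[];Z=[]
for i in range(5):
    s=env.observe();F.append(s['contact_force']);Z.append(s['tool_pos'][2]); c=read_camera('side')
print(np.array(F).round(1).tolist(),np.round(Z,2)); save('side9',cv2.resize(c['pixels'][180:300,250:400],None,fx=5,fy=5))
E
```

```text
[[-3.1, -0.5, 8.9], [-3.3, -0.5, 9.4], [-2.6, 0.2, 8.8], [-3.1, 0.2, 9.0], [-2.8, -0.1, 7.9]] [67.   66.98 67.01 67.01 67.03]
```

View pics/side9.png

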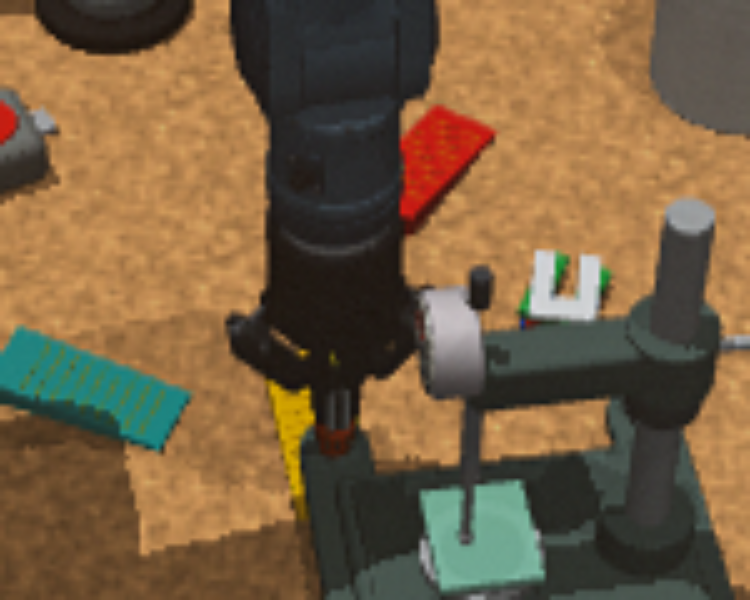

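Pressed steadily at 8–9.5 N for over 0.7 s with z holding at 67.0 mm, so it doesn't rock. Lifting straight up and withdrawing.

Emit:
servo_tool --commands '[{"dx":0,"dy":0,"dz":-1,"wx":0,"wy":0,"wz":0,"gripper":0},{"dx":0,"dy":0,"dz":-4,"wx":0,"wy":0,"wz":0,"gripper":0},{"dx":0,"dy":0,"dz":-20,"wx":0,"wy":0,"wz":0,"gripper":0},{"dx":10,"dy":0,"dz":-45,"wx":0,"wy":0,"wz":0,"gripper":0},{"dx":50,"dy":0,"dz":-70,"wx":0,"wy":0,"wz":0,"gripper":0},{"dx":100,"dy":0,"dz":-80,"wx":0,"wy":0,"wz":0,"gripper":0},{"dx":150,"dy":0,"dz":-90,"wx":0,"wy":0,"wz":0,"gripper":0},{"dx":170,"dy":0,"dz":-90,"wx":0,"wy":0,"wz":0,"gripper":0},{"dx":170,"dy":0,"dz":-90,"wx":0,"wy":0,"wz":0,"gripper":0}]'

```text
time: 12.62
tool_pos: [510.2, 226.3, 155.6]
tool_rot: [0.0, 0.715, 0.699, -0.0]
contact_force: [0.0, -0.2, -1.3]
opening: 0.3
```

```bash
python3 look.py 10; python3 - <<'E'
from h import *
# gauge: compare images start vs now
for n,box in(('side',(330,400,215,335)),('top',(295,385,130,255))):
    a=dict(np.load(f'pics/{n}0.npz'))['pixels']; b=read_camera(n)['pixels']
    x0,x1,y0,y1=box; g=lambda i:cv2.cvtColor(i,cv2.COLOR_RGB2GRAY)[y0:y1,x0:x1].astype(np.float32)
    print(n,cv2.phaseCorrelate(g(a),g(b)))
E
```

```text
t 12.625 pos [510.2 226.3 155.6] d [-76.3  -3.5 149.6] w [-0.     0.001  0.002] F [ 0.04 -0.24 -1.27] op 0.3
top 390 [[479.3999938964844, 35.79999923706055], [529.5, 34.599998474121094], [532.2000122070312, 154.6999969482422], [482.1000061035156, 155.89999389648438]] ang 88.69910430908203 (120.16442108154297, 50.12051010131836)
side 188 [[478.70001220703125, 36.29999923706055], [528.7999877929688, 34.5], [533.2000122070312, 156.0], [483.1000061035156, 157.8000030517578]] ang 87.92969512939453 (121.5442123413086, 50.07363510131836)
head px [316.47826087 265.13043478] 46
side ((0.06680805825201475, -0.049766154500673565), 0.8366631730839058)
top ((0.06310028763888909, 0.5044454332208019), 0.9575273003472222)
```

View pics/top10.png

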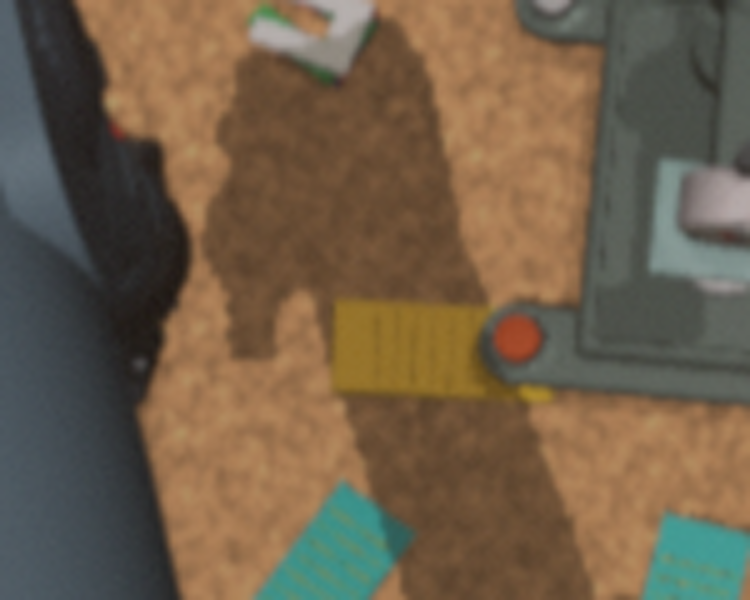

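View pics/side10.png

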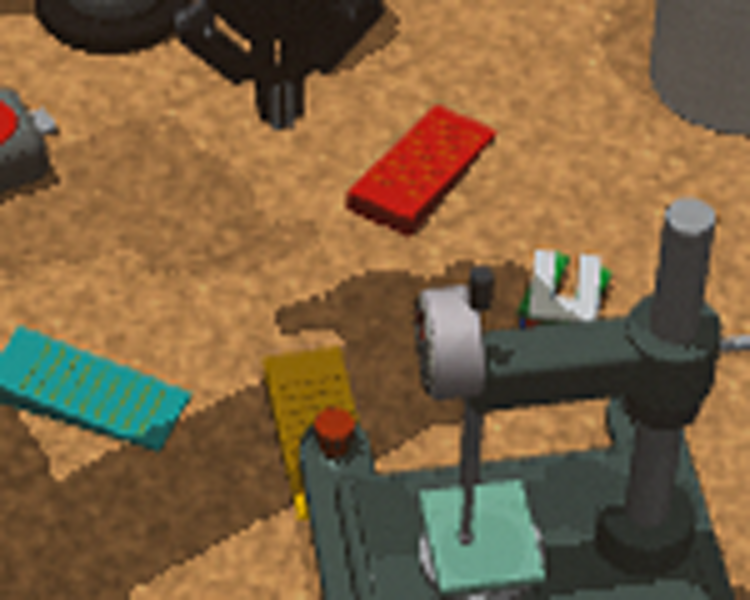

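```bash
python3 -c "
from h import *
print(job.job_done())"
```

```text
the job is handed in; nothing more can be done
None
```

The yellow shim is under the seized foot, the gauge no longer rocks when pressed, and I handed the job in at about 13 s.

- **Shim:** I pushed it by its heel with both fingertips, turning it about 3.5° so its centre line runs through the foot. It became snug at 3.2–4.3 N of held push. The tip ended about 17 mm past the foot, and the foot is within about 2 mm of the centre line.
- **Press check:** I pressed the rusty head at about 8–9.5 N for over 0.7 s. The height stayed at 67.0 mm and the head did not sink.
- **Last pictures:** The shim lies flat and did not move when I backed off. The gauge is unmoved: about 0.1 px shift in the side view and 0.5 px in the top view. The arm is clear of everything.

- **Not measured:** I could not read the foot's load on the shim directly after letting go. I inferred it from the held push force and the firm press.
- **Disagreements:** The first heel position differed by about 4 mm across the bench between the top and wrist views, and the push made up for it. During the press there was also a sideways force of about 3 N, which did not move the gauge.

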